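UV-cure the repaired boards

ROBOT

A 6-joint arm with a two-finger parallel gripper is mounted at the origin on the work surface. World frame = base frame: x ahead of the robot, y to its left, z up, the work surface at z = 0. Lengths are in m, angles in rad, forces in N, time in s.
With the tool pointing down it reaches from about 0.35 to 0.975 m from the base axis. Payload 4.9 kg.
Tool frame: the origin (TCP) lies between the finger pads, 19 mm behind the fingertips; this is the grasp point; z points along the fingers, y is the line along which they close (so a half turn about z gives the same grasp; the last joint's range is limited). The gripper opens to 85 mm and grips with 20 to 120 N. Pads are 22 mm wide; open, the fingers measure 114 mm over their backs; the gripper's body (76 mm by 85 mm) begins 54 mm behind the grasp point. The pads swing forward as they close: fully open they stand 13 mm farther back than shut.
Start: joints at [-1.274, 0.053, 1.613, -0, 1.476, -0.119], TCP at [0.252, -0.572, 0.25] pointing down, gripper open.
Joint ranges: [-3.01, 3.01], [-1.01, 2.22], [0.06, 2.58], [-1.02, 4.17], [0.09, 2.62], [-3.14, 3.14]. Speed limits (rad/s): [2.57, 2.57, 3.14, 3.14, 3.14, 3.14].

INTERFACE

Orientations are given as a 3x3 rotation matrix whose columns are the frame's x, y, z axes.
In Python, from rig import robot gives the robot as it stands.
- The arm moves only by the tool servo_tool, never from a script. Its argument "plan" is a list that holds one entry, the list of rows, each a list of 6 numbers: the shift along the world's x, y, z as a fraction of full scale, then the turn, a rotation vector about the world's x, y, z as a fraction of full scale. A call has 1 to 12 rows; each row is the pose to reach, as a shift and turn from the pose commanded when the call began, turning the shorter way round; what a row does not reach only later rows make up. Full scale, the value 1, is 500 mm for a shift and pi rad for a turn. A row lasts 1/8 s, in which the tool goes at most 62.5 mm and 10.7 degrees, less where a joint would pass 70% of its speed; a pose out of reach is approached as far as the arm can. A call with a number of a shift or a turn outside -1 to 1 is refused whole. A call with a gripper value outside its range is refused whole. "fingers" is the opening, from -1 (shut) to 1 (fully open), set as the call begins (left out, the last holds). The fingers move at their own pace and stop on an object; "force" is the grip in N (left out, the last holds). Time passes only in rows, so rows that repeat a pose let the fingers close. It gives the time, the measured TCP pose, the force, the opening and the grip force at its end, in the units of the state.
- robot.sense(): the state, without advancing time (a new reading comes with each control period).
- robot.get_image(name): name is "scene" or "top"; returns a dict with "frame" (480x640x3 uint8, red, green, blue), "depth" (480x640 float32, m along the optical axis (not along the pixel's ray), 0 where there is no reading), "intrinsics" (3x3 intrinsics, pixels), "dist" ([k1, k2, p1, p2, k3] as OpenCV has them; the pictures are not rectified), "rvec" (rotation vector, rad) and "tvec" (3), from world to camera coordinates, as OpenCV has them. Camera axes: x right, y down, z forward; pixel columns grow to the right and rows downward; lengths in m; the calibration is good to about 2 mm. A picture is of the moment at which its call begins.
- robot.job_done(): hands the job in; it is judged then, once.
Trained networks look in a picture, given as the dict that the camera call returned (one of the last four; its "shot" number tells which), for a name from the list of things; names that differ only in an ending like _2 or _b are one class to them, and where a whole thing is asked for, a point or a joint stands for the part that bears it (a point fixed in the world has none). Each returns a list of dicts, best first, with "confidence" (0 to 1); they miss things now and then, are a little off and sometimes report something else, mostly with a low value. They report only what shows in the picture. A call takes as long as a camera call. They do not tell look-alikes from the thing itself.
- robot.regions_of(picture, query): "region" (480x640 bool, what is visible of it) and "pixel" ([column, row] in pixels, amid what is visible of it).
- robot.tip_of(picture, query): "pixel" ([column, row] in pixels: a listed point, or the origin of a listed thing).
The state is a dict: "clock": time; "qpos": joint angles; "dq": joint speeds; "joint_torque": joint torques, N m; "ee_pos": TCP position; "ee_rot": TCP orientation; "force": force on the tool from outside, world axes, zero at the start; "wrist_torque": the same for the moment, N m; "finger_gap": finger opening in m; "grip_force": force on a finger pad.
Only numpy, scipy, OpenCV 4.12 (cv2) and the standard library are available. Lean on these libraries where they do the work, as an engineer would, in place of code of your own. Each camera call takes 0.05 s, during which the arm holds its last target. There are 200 camera calls.

TASK

Take the finished grey board holders out of the black tote and lay them in the white tray, and load every blue holder from the mat into the tote, all lying flat with their boards facing up. Then push the loaded tote gently along the rollers into the UV bay, fully home against the end stop. With the lamp timer's dial set to 2, finally press the green start button and let it go; do not disturb the multimeter, the opened phone or the flux jar.

Things in the scene. Friction and masses are not known exactly. Their poses are not given: they have to be found in the camera images.
- blue1: blue board holder, still to be cured: block 96 x 44 x 14 mm (x, y, z) with a small circuit board under two red clamps near its short ends (20 mm high over all), about 0.13 kg; origin at the centre of its underside, z up. Grip it across its 44 mm width at mid-length. Starts face up on the mat (z = 0), x axis within 20 degrees of world x. Two or three of the three are there; None if absent
- blue2: blue board holder, still to be cured: block 96 x 44 x 14 mm (x, y, z) with a small circuit board under two red clamps near its short ends (20 mm high over all), about 0.13 kg; origin at the centre of its underside, z up. Grip it across its 44 mm width at mid-length. Starts face up on the mat (z = 0), x axis within 20 degrees of world x. Two or three of the three are there; None if absent
- blue3: blue board holder, still to be cured: block 96 x 44 x 14 mm (x, y, z) with a small circuit board under two red clamps near its short ends (20 mm high over all), about 0.13 kg; origin at the centre of its underside, z up. Grip it across its 44 mm width at mid-length. Starts face up on the mat (z = 0), x axis within 20 degrees of world x. Two or three of the three are there; None if absent
- grey1: grey board holder, finished: block 96 x 44 x 14 mm (x, y, z) with a small circuit board under two red clamps near its short ends (20 mm high over all), about 0.13 kg; origin at the centre of its underside, z up. Grip it across its 44 mm width at mid-length. Starts face up on the tote's floor, about square to the tote. Both are always there
- grey2: grey board holder, finished: block 96 x 44 x 14 mm (x, y, z) with a small circuit board under two red clamps near its short ends (20 mm high over all), about 0.13 kg; origin at the centre of its underside, z up. Grip it across its 44 mm width at mid-length. Starts face up on the tote's floor, about square to the tote. Both are always there
- done_tray: fixed shallow white tray on the table for finished holders, outside 128 x 173 x 18 mm (x, y, z), walls and floor 3 mm; origin at the centre of its underside. Room for two holders side by side along its y, their length along its x
- done_floor (a point): centre of the white tray's inner floor (122 x 167 mm), 3 mm above the table; axes as the tray's
- tray: black open tote on the rollers, outside 128 x 282 x 40 mm (x, y, z), walls and floor 4 mm, about 0.45 kg empty; origin at the centre of its underside, y along the track towards the bay. It rolls along the track at about 1 N, 3 mm play to each guide rail, and stays where it is left. Push it by its rear end wall (its -y face, 141 mm behind the origin)
- tray_floor (a point): centre of the tote's inner floor (120 x 274 mm), 4 mm above the tote's underside; axes as the tote's. The rim is 36 mm above this point
- line: fixed roller track, 660 mm long; origin on the table under its middle, y along it towards the UV bay. Steel rollers (24 mm diameter, 39 mm apart), tops 45 mm above the table, between rails 139 mm apart inside and 60 mm high. The bay's white lamp banks stand on the rails from y = 35 to 327 mm, 110 mm high, open above; the end stop's inner face is at y = 315 mm
- bay_home (a point): where the tote's origin is when the tote is fully home against the end stop, at roller-top height; y along the track into the bay, y = 174 mm in the track's frame. With the tote home its rear wall is about level with the yellow-edged mouth of the bay, so that it can be pushed home from outside
- timer: fixed grey timer box of the UV lamp, 95 x 170 x 60 mm, dial on its top on the -y side, green button on the +y side; origin at the centre of its underside
- dial (a joint): timer dial angle, rad, growing clockwise from above about a vertical axis. Detents every 0.4 rad: setting n (0 to 8) is at 0.4 n, so 2 is 0.80; released, it snaps to the nearest (about 0.1 N m). White ticks mark 0 to 8, even ones longer; the pointer (white line on cap, red on skirt) points to the box's +y side at 0, about +x at 4, -y at 8. Starts at 5 to 8
- dial_grip (a point): on the dial's axis, 30 mm above the box's top: where the tool centre point should be to grip the dial's dark round collar (42 mm diameter, top 36 mm and skirt 6 mm above the box's top; the steel skirt is 62 mm in diameter)
- start (a joint): travel of the green spring start button, m: 0 released, 0.006 fully down (about 5 N); pressed counts above 0.004
- start_top (a point): centre of the green button's top (28 mm diameter) in a black collar; 80 mm from the dial's axis
- multimeter: bystander: yellow multimeter lying beyond the track, 90 x 190 x 43 mm; origin at the centre of its underside. Leave alone
- phone: bystander: opened black phone, 138 x 67 x 9 mm, lying to the right of the mat; origin at the centre of its underside. Leave alone
- flux: bystander: small flux jar beyond the track, 48 mm diameter, 48 mm high; origin at the centre of its underside. Leave alone
There are look-alikes about, which are no part of the job. Of the things that look like the timer, the largest one is meant.

How it is judged:
On the way, in this order (a step that is already met when the one before it is completed fails the run):
1. the grey holders lie flat, face up, in the white tray and the blue ones on the tote's floor (x of blue1 in the frame of tray_floor between -0.04 and 0.04 m and y of blue1 in the frame of tray_floor between -0.125 and 0.125 m and z of blue1 in the frame of tray_floor between -0.004 and 0.005 m and angle between each of blue1, blue2, blue3, grey1, grey2's own z axis and vertical below 0.12 rad and x of blue2 in the frame of tray_floor between -0.04 and 0.04 m and y of blue2 in the frame of tray_floor between -0.125 and 0.125 m and z of blue2 in the frame of tray_floor between -0.004 and 0.005 m and x of blue3 in the frame of tray_floor between -0.04 and 0.04 m and y of blue3 in the frame of tray_floor between -0.125 and 0.125 m and z of blue3 in the frame of tray_floor between -0.004 and 0.005 m and x of grey1 in the frame of done_floor between -0.04 and 0.04 m and y of grey1 in the frame of done_floor between -0.075 and 0.075 m and z of grey1 in the frame of done_floor between -0.004 and 0.005 m and x of grey2 in the frame of done_floor between -0.04 and 0.04 m and y of grey2 in the frame of done_floor between -0.075 and 0.075 m and z of grey2 in the frame of done_floor between -0.004 and 0.005 m), for 0.2 s.
2. the loaded tote is fully home against the bay's end stop (all of step 1 and y of tray in the frame of bay_home between -0.005 and 0.005 m and z of tray in the frame of bay_home between -0.004 and 0.005 m and angle between tray's own z axis and vertical below 0.05 rad), for 0.2 s.
3. the start button is pressed with the tote home and the dial at 2 (all of step 2 and value of joint dial between 0.67 and 0.93 rad and value of joint start above 0.004 m), for 0.1 s.
At the end, for the whole second after the job is handed in: Blue holders lie face up on the tote floor, grey ones on the white tray floor (7 degrees, 5 mm), at rest; the tote is at rest on the rollers within 5 mm of home against the stop; the dial is clicked in at 2 (0.80 rad within 0.13); start has been pressed with all that so and is up again (all of step 2 and value of joint dial between 0.67 and 0.93 rad and value of joint start below 0.002 m and linear speed of each of tray, blue1, blue2, blue3, grey1, grey2 below 0.02 m/s); the robot touches nothing.
It fails at once if the multimeter is disturbed (moved over 30 mm) (distance of multimeter from where it was at the start of the episode above 0.03 m).
It fails at once if the phone is disturbed (moved over 30 mm) (distance of phone from where it was at the start of the episode above 0.03 m).
It fails at once if the flux is disturbed (moved over 30 mm) (distance of flux from where it was at the start of the episode above 0.03 m).
It fails at once if the tote is shoved hard (faster than 0.45 m/s) (linear speed of tray above 0.45 m/s).
Of blue1, blue2, blue3 only 2 to 3 are there at a start; the rules pass over those that are not, and their reading is None.
At some moment in a run one of blue1, blue2, blue3 may be knocked a few centimetres aside while the robot is not near it.
Once in a run the grip may slacken for a moment while it holds something.
It also fails if it takes over 192 s, if anything falls off the work surface, if the arm or the gripper's body presses on something with over 40 N, if the wrist force passes 120 N, or if a joint passes its speed limit or range.

## Working session

There is one attempt and no reset: what is moved stays moved. The work goes in short steps, Python scripts to look and compute and a tool call to move; the robot and the scene stay as the last step left them, time stands still between calls to the robot, and variables do not carry over. Pictures are saved under pics/ and viewed, at most 14 in all, crops included, and the job is handed in when it is done.

Besides the shell and the picture viewer there is one more tool, called after ">>>" in YAML: its name, and indented under it one key for each argument. servo_tool: Moves the arm, as the interface text tells. Its arguments: {"type":"object","properties":{"plan":{"type":"array"},"fingers":{"type":"number"},"force":{"type":"number"}},"required":["plan"]}

```bash
mkdir -p pics
cat > h.py <<'E'
import numpy as np, cv2, pickle
from rig import robot
def cam(n):
    p=robot.get_image(n); return p
def px2w(p,uv,z=None,d=None):
    """pixel to world: on plane z, or at depth d"""
    K=np.array(p['intrinsics']);R=cv2.Rodrigues(np.array(p['rvec'],float))[0];t=np.array(p['tvec'],float).ravel()
    uv=np.array(uv,float).reshape(-1,1,2)
    n=cv2.undistortPoints(uv,K,np.array(p['dist'],float)).reshape(-1,2)
    r=np.c_[n,np.ones(len(n))]
    C=-R.T@t; w=r@R
    if d is not None: return C+w*np.asarray(d,float).reshape(-1,1)
    s=(z-C[2])/w[:,2]; return C+w*s[:,None]
def depthpts(p,mask):
    v,u=np.nonzero(mask&(p['depth']>0)); 
    return px2w(p,np.c_[u,v],d=p['depth'][v,u])
def save(p,f,crop=None,k=1):
    im=p['frame'][:,:,::-1]
    if crop: a,b,c,d=crop; im=im[b:d,a:c]
    cv2.imwrite('pics/'+f,cv2.resize(im,None,fx=k,fy=k,interpolation=cv2.INTER_CUBIC))
E
python3 - <<'E'
from h import *
np.set_printoptions(precision=3,suppress=True)
s=robot.sense(); print(s['clock'],s['ee_pos'],s['finger_gap'])
for n in ['scene','top']:
    p=cam(n); save(p,n+'0.png'); 
    R=cv2.Rodrigues(np.array(p['rvec'],float))[0]; print(n,'C',-R.T@np.array(p['tvec']).ravel(),(p['depth']>0).mean())
    for q in ['blue1','grey1','done_tray','tray','line','timer','dial','start_top','multimeter','phone','flux']:
        for r in robot.regions_of(p,q):
            if r['confidence']<.2: continue
            m=r['region']; w=depthpts(p,m)
            if len(w)<10: print(q,r['confidence'],r['pixel']);continue
            top=np.percentile(w[:,2],90)
            wt=w[w[:,2]>top-.012]; rc=cv2.minAreaRect(wt[:,:2].astype(np.float32)*1000)
            print(q,round(r['confidence'],2),np.round(r['pixel']),'n',m.sum(),'ztop',round(top,3),'rect',np.round(rc[0]),np.round(rc[1]),round(rc[2],1))
E
```

```text
0.0 [ 0.252 -0.571  0.249] 0.08577957714612734
scene C [1.349 0.241 1.111] 0.996025390625
blue1 0.85 [199. 221.] n 396 ztop 0.021 rect [ 431. -317.] [101.  45.] 10.9
blue1 0.84 [235. 232.] n 504 ztop 0.021 rect [ 465. -194.] [170.  74.] 0.8
blue1 0.56 [285. 236.] n 433 ztop 0.021 rect [429. -64.] [100.  43.] 14.5
blue1 0.22 [449. 242.] n 68 ztop 0.085 rect [403. 391.] [22. 24.] 63.8
grey1 0.95 [261. 270.] n 557 ztop 0.071 rect [616. -72.] [113.  46.] 0.0
grey1 0.63 [221. 266.] n 493 ztop 0.071 rect [ 618. -186.] [108.  45.] 6.6
done_tray 0.97 [356. 237.] n 1465 ztop 0.016 rect [429. 138.] [183. 177.] 1.5
tray 0.9 [239. 268.] n 4281 ztop 0.085 rect [ 610. -132.] [136. 291.] 1.4
tray 0.57 [436. 248.] n 2293 ztop 0.084 rect [448. 349.] [120. 136.] 89.9
line 0.75 [347. 297.] n 12322 ztop 0.111 rect [602. 211.] [183. 323.] 1.5
timer 0.74 [450. 208.] n 1234 ztop 0.06 rect [238. 384.] [ 68. 120.] 3.5
timer 0.65 [490. 309.] n 1779 ztop 0.06 rect [561. 500.] [ 68. 123.] 22.2
timer 0.61 [434. 249.] n 2268 ztop 0.084 rect [447. 354.] [128. 122.] 6.5
timer 0.35 [185. 188.] n 600 ztop 0.014 rect 
[... 1822 characters left out ...]
t [ 612. -130.] [132. 288.] 1.3
timer 0.64 [203. 334.] n 1110 ztop 0.061 rect [235. 386.] [ 63. 121.] 1.4
dial 0.93 [225. 274.] n 378 ztop 0.098 rect [409. 310.] [41. 41.] 1.5
dial 0.62 [175. 221.] n 179 ztop 0.074 rect [568. 479.] [29. 31.] 26.7
dial 0.58 [207. 333.] n 168 ztop 0.074 rect [236. 360.] [28. 28.] 1.5
start_top 0.62 [199. 276.] n 48 ztop 0.085 rect [400. 390.] [18. 25.] 2.9
multimeter 0.84 [322. 160.] n 1894 ztop 0.042 rect [772.  40.] [189.  91.] 88.0
multimeter 0.43 [471. 321.] n 1024 ztop 0.013 rect [ 282. -415.] [ 69. 140.] 75.2
phone 0.92 [472. 322.] n 921 ztop 0.013 rect [ 281. -416.] [ 67. 135.] 74.5
flux 0.28 [287. 275.] n 2454 ztop 0.01 rect [419. 141.] [129. 173.] 1.0
```

```bash
ls . pics
```

```text
.:
h.py
pics

pics:
scene0.png
top0.png
```

View pics/scene0.png

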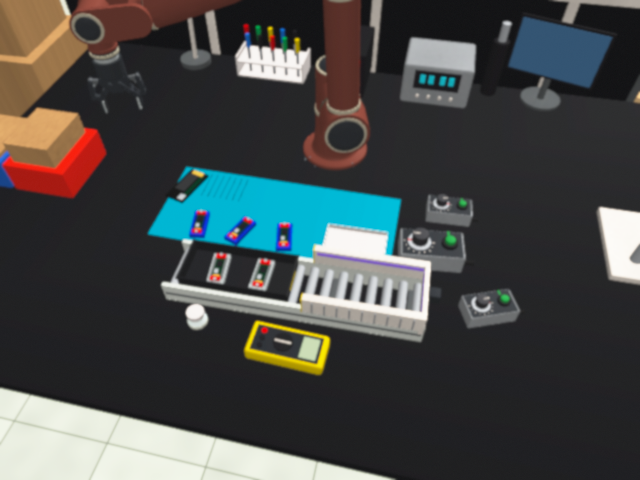

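Run:
```python
import cv2
im=cv2.imread('pics/top0.png')
cv2.imwrite('pics/top0c.png',cv2.resize(im[140:360,130:500],None,fx=2.1,fy=2.1,interpolation=cv2.INTER_CUBIC))
cv2.imwrite('pics/timer0.png',cv2.resize(im[190:350,150:300],None,fx=3.7,fy=3.7,interpolation=cv2.INTER_CUBIC))
```

```text
(no output)
```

View pics/top0c.png

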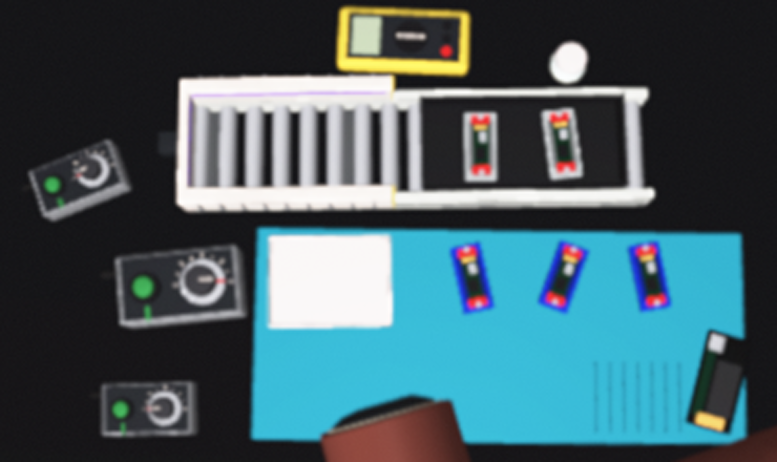

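View pics/timer0.png

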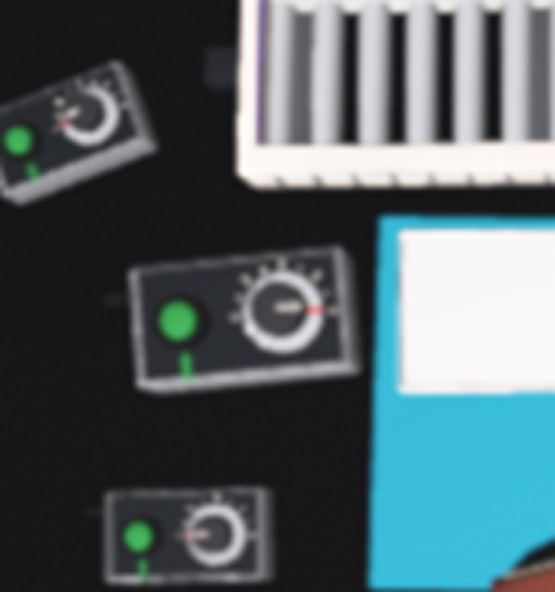

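The top view shows three blue holders on the mat at (398,270), (354,270) and (441,274), and two greys in the tote at (400,206) and (357,212). The white tray is at (288,277).

There are three timers, at (217,276), (168,225) and (203,334). The enlarged crop confirms (217,276) is the largest, so it is the one meant. Its pointer is at 8, towards -y.

```bash
cat > go.py <<'E'
# usage: go.py x y z yaw_deg(of the tool's y axis, mod 180) ...groups of 4: prints shifts from the present pose
import sys; from h import *
from scipy.spatial.transform import Rotation as Ro
s=robot.sense(); P=np.array(s['ee_pos']); R=np.array(s['ee_rot']).reshape(3,3)
print('t',round(s['clock'],2),'pos',np.round(P,4),'gap',round(s['finger_gap'],4),'F',np.round(s['force'],1),'q6',round(s['qpos'][5],2),'yaw',round(np.degrees(np.arctan2(R[1,1],R[0,1])),1),'tilt',np.round(R[:2,2],3))
a=[float(v) for v in sys.argv[1:]]
for i in range(0,len(a),4):
    x,y,z,w=a[i:i+4]
    best=None
    for k in (0,180,-180):
        c,n=np.cos(np.radians(w+k)),np.sin(np.radians(w+k))
        Y=np.array([c,n,0]);Z=np.array([0,0,-1.]);T=np.c_[np.cross(Y,Z),Y,Z]
        rv=Ro.from_matrix(T@R.T).as_rotvec()
        if best is None or np.linalg.norm(rv)<np.linalg.norm(best): best=rv
    print(np.round((np.array([x,y,z])-P)/.5,4),np.round(best/np.pi,4),'rows>=',round(max(np.linalg.norm(np.array([x,y,z])-P)/.0625,np.degrees(np.linalg.norm(best))/10.7),1))
E
python3 go.py .611 -.186 .15 97 .611 -.186 .069 97
```

```text
t 1.2 pos [ 0.2525 -0.5717  0.25  ] gap 0.0855 F [-0.5  0.2 -0.6] q6 -0.12 yaw -66.2 tilt [-0.  0.]
[ 0.7171  0.7714 -0.2   ] [-0.      0.     -0.0935] rows>= 8.6
[ 0.7171  0.7714 -0.362 ] [-0.      0.     -0.0935] rows>= 8.9
```

>>> servo_tool:
  plan:
    - [[0.09,0.096,0,0,0,-0.02],[0.18,0.19,0,0,0,-0.04],[0.27,0.29,0,0,0,-0.06],[0.36,0.39,0,0,0,-0.08],[0.45,0.485,-0.03,0,0,-0.0935],[0.54,0.58,-0.08,0,0,-0.0935],[0.63,0.68,-0.14,0,0,-0.0935],[0.721,0.7714,-0.2,0,0,-0.0935],[0.721,0.7714,-0.2,0,0,-0.0935],[0.721,0.7714,-0.26,0,0,-0.0935],[0.721,0.7714,-0.32,0,0,-0.0935],[0.721,0.7714,-0.36,0,0,-0.0935]]
  fingers: 1
  force: 60

```text
clock: 2.7
ee_pos: [0.6124, -0.1856, 0.0682]
ee_rot: [[0.993, 0.122, -0.002], [0.122, -0.993, 0.001], [-0.002, -0.001, -1.0]]
force: [0.1, 0.5, -0.9]
finger_gap: 0.0855
grip_force: 0.0
```

>>> servo_tool:
  plan:
    - [[0,0,0,0,0,0],[0,0,0,0,0,0],[0,0,0,0,0,0],[0,0,0,0,0,0],[0,0,0,0,0,0],[0,0,0.05,0,0,0],[0,0,0.12,0,0,0],[0,0,0.2,0,0,0],[0,0,0.2,0,0,0]]
  fingers: -1
  force: 60

```text
clock: 3.82
ee_pos: [0.615, -0.1869, 0.1744]
ee_rot: [[0.993, 0.122, 0.007], [0.122, -0.993, -0.003], [0.007, 0.004, -1.0]]
force: [0.2, -0.3, -2.1]
finger_gap: 0.0419
grip_force: 61.4
```

```bash
python3 go.py .42 .179 .16 91 .42 .179 .022 91
```

```text
t 3.83 pos [ 0.615  -0.1869  0.1744] gap 0.0419 F [ 0.2 -0.3 -2.1] q6 1.04 yaw -83.0 tilt [ 0.007 -0.003]
[-0.39    0.7318 -0.0287] [ 0.0011  0.0022 -0.0333] rows>= 6.6
[-0.39    0.7318 -0.3047] [ 0.0011  0.0022 -0.0333] rows>= 7.1
```

>>> servo_tool:
  plan:
    - [[-0.05,0.09,0,0,0,-0.01],[-0.1,0.19,0,0,0,-0.02],[-0.15,0.29,0,0,0,-0.033],[-0.21,0.39,0,0,0,-0.033],[-0.26,0.49,0,0,0,-0.033],[-0.31,0.59,0,0,0,-0.033],[-0.36,0.67,0,0,0,-0.033],[-0.386,0.73,-0.02,0,0,-0.033],[-0.386,0.73,-0.1,0,0,-0.033],[-0.386,0.73,-0.18,0,0,-0.033],[-0.386,0.73,-0.22,0,0,-0.033],[-0.386,0.73,-0.22,0,0,-0.033]]

```text
clock: 5.32
ee_pos: [0.4168, 0.1782, 0.0564]
ee_rot: [[1.0, 0.018, -0.007], [0.018, -1.0, -0.002], [-0.007, 0.002, -1.0]]
force: [-0.1, -0.7, -1.1]
finger_gap: 0.0421
grip_force: 61.4
```

```bash
python3 go.py .42 .179 .024 91
python3 - <<'E'
from h import *
p=cam('top'); save(p,'place1.png',(230,150,470,330),3)
for r in robot.regions_of(p,'done_tray')[:2]:
  w=depthpts(p,r['region']); w=w[(w[:,2]>.012)&(w[:,2]<.03)]; print(r['confidence'],w.min(0),w.max(0))
E
```

```text
t 5.33 pos [0.4168 0.1782 0.0564] gap 0.0421 F [-0.1 -0.7 -1.1] q6 1.79 yaw -88.9 tilt [-0.007 -0.002]
[ 0.0064  0.0015 -0.0648] [ 0.0006 -0.0024 -0.0003] rows>= 0.5
0.77 [0.35540983 0.05376546 0.01205464] [0.48447177 0.22653726 0.02978051]
```

View pics/place1.png

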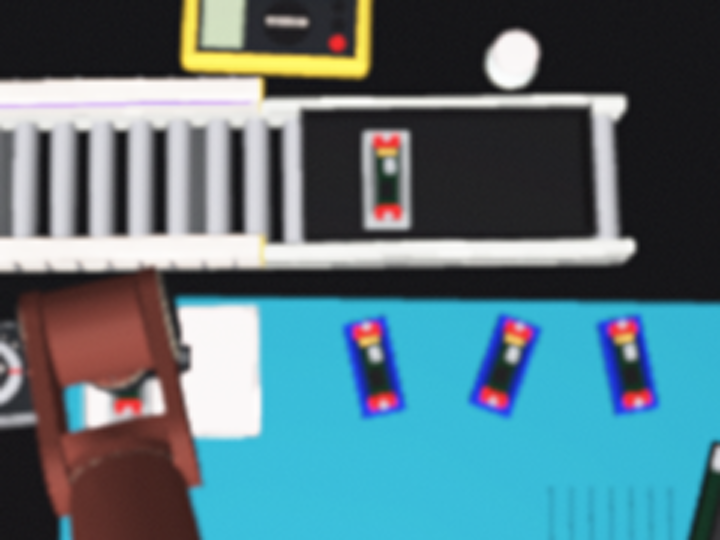

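The picture shows the held grey at about (128,400), over the white tray's left part and clear of its rim. One grey is left in the tote at (385,180), and the blues have not moved.

>>> servo_tool:
  plan:
    - [[0,0,-0.03,0,0,0],[0,0,-0.06,0,0,0],[0,0,-0.07,0,0,0],[0,0,-0.072,0,0,0],[0,0,-0.072,0,0,0]]

```text
clock: 6.05
ee_pos: [0.4193, 0.1788, 0.0262]
ee_rot: [[1.0, 0.019, -0.005], [0.019, -1.0, -0.002], [-0.005, 0.002, -1.0]]
force: [-13.5, -4.0, 23.3]
finger_gap: 0.0422
grip_force: 64.2
```

>>> servo_tool:
  plan:
    - [[0,0,0,0,0,0],[0,0,0,0,0,0],[0,0,0,0,0,0],[0,0,0.05,0,0,0],[0,0,0.12,0,0,0],[0,0,0.2,0,0,0],[0,0,0.25,0,0,0],[0,0,0.25,0,0,0]]
  fingers: 0.28

```text
clock: 7.05
ee_pos: [0.4215, 0.1793, 0.1511]
ee_rot: [[1.0, 0.018, 0.005], [0.018, -1.0, 0.001], [0.005, -0.001, -1.0]]
force: [0.0, 0.7, 0.1]
finger_gap: 0.0549
grip_force: 0.0
```

```bash
python3 go.py .608 -.071 .15 91
```

```text
t 7.05 pos [0.4215 0.1793 0.1511] gap 0.0549 F [0.  0.7 0.1] q6 1.79 yaw -88.9 tilt [0.005 0.001]
[ 0.373  -0.5007 -0.0023] [-0.0004  0.0015 -0.0003] rows>= 5.0
```

>>> servo_tool:
  plan:
    - [[0.07,-0.09,0,0,0,0],[0.14,-0.18,0,0,0,0],[0.21,-0.28,0,0,0,0],[0.28,-0.38,0,0,0,0],[0.33,-0.45,0,0,0,0],[0.376,-0.5,0,0,0,0],[0.376,-0.5,-0.05,0,0,0],[0.376,-0.5,-0.1,0,0,0],[0.376,-0.5,-0.15,0,0,0],[0.376,-0.5,-0.158,0,0,0],[0.376,-0.5,-0.158,0,0,0]]
  fingers: 1

```text
clock: 8.43
ee_pos: [0.6074, -0.0709, 0.069]
ee_rot: [[1.0, 0.018, -0.002], [0.018, -1.0, 0.0], [-0.002, -0.0, -1.0]]
force: [-0.6, 0.2, -0.2]
finger_gap: 0.0852
grip_force: 0.0
```

>>> servo_tool:
  plan:
    - [[0,0,0,0,0,0],[0,0,0,0,0,0],[0,0,0,0,0,0],[0,0,0,0,0,0],[0,0,0,0,0,0],[0,0,0.05,0,0,0],[0,0,0.12,0,0,0],[0,0,0.2,0,0,0],[0,0,0.2,0,0,0]]
  fingers: -1

```text
clock: 9.55
ee_pos: [0.61, -0.0715, 0.1738]
ee_rot: [[1.0, 0.018, 0.007], [0.018, -1.0, -0.002], [0.007, 0.002, -1.0]]
force: [-0.5, 0.3, -2.2]
finger_gap: 0.042
grip_force: 61.4
```

>>> servo_tool:
  plan:
    - [[-0.07,0.07,0,0,0,0],[-0.15,0.14,0,0,0,0],[-0.22,0.21,0,0,0,0],[-0.3,0.28,0,0,0,0],[-0.376,0.346,0,0,0,0],[-0.376,0.346,-0.06,0,0,0],[-0.376,0.346,-0.14,0,0,0],[-0.376,0.346,-0.22,0,0,0],[-0.376,0.346,-0.25,0,0,0],[-0.376,0.346,-0.275,0,0,0],[-0.376,0.346,-0.282,0,0,0],[-0.376,0.346,-0.282,0,0,0]]

```text
clock: 11.05
ee_pos: [0.4207, 0.102, 0.0298]
ee_rot: [[1.0, 0.018, 0.001], [0.018, -1.0, 0.0], [0.001, -0.0, -1.0]]
force: [0.1, 0.3, -1.3]
finger_gap: 0.0425
grip_force: 61.4
```

>>> servo_tool:
  plan:
    - [[0,0,0,0,0,0],[0,0,0,0,0,0],[0,0,0,0,0,0],[0,0,0.05,0,0,0],[0,0,0.12,0,0,0],[0,0,0.2,0,0,0],[0,0,0.25,0,0,0],[0,-0.1,0.25,0,0,0],[0,-0.2,0.25,0,0,0],[0,-0.3,0.25,0,0,0],[0,-0.4,0.25,0,0,0],[0,-0.4,0.25,0,0,0]]
  fingers: 0.28

```text
clock: 12.55
ee_pos: [0.4199, -0.1006, 0.1545]
ee_rot: [[1.0, 0.013, 0.001], [0.013, -1.0, -0.001], [0.001, 0.001, -1.0]]
force: [-0.9, 0.5, -0.4]
finger_gap: 0.0544
grip_force: 0.0
```

```bash
cat > look.py <<'E'
import sys; from h import *
for n in ['top','scene']:
    p=cam(n)
    for q in sys.argv[1:]:
        for r in robot.regions_of(p,q):
            if r['confidence']<.3: continue
            w=depthpts(p,r['region'])
            if len(w)<10: continue
            top=np.percentile(w[:,2],90); wt=w[w[:,2]>top-.012]; rc=cv2.minAreaRect(wt[:,:2].astype(np.float32)*1000)
            print(n,q,round(r['confidence'],2),np.round(r['pixel']),'ztop',round(top,3),np.round(rc[0]),np.round(rc[1]),round(rc[2],1))
    last=p
E
python3 look.py blue1 grey1 tray done_tray; python3 go.py .427 -.062 .12 103 .427 -.062 .02 103
```

```text
top blue1 0.97 [438. 272.] ztop 0.021 [ 432. -316.] [94. 46.] 12.0
top blue1 0.83 [340. 270.] ztop 0.021 [420. -21.] [91. 43.] 13.1
top blue1 0.3 [283. 210.] ztop 0.11 [594. 130.] [490. 212.] 83.3
top grey1 0.88 [272. 275.] ztop 0.024 [418. 179.] [94. 43.] 1.5
top grey1 0.78 [299. 273.] ztop 0.025 [419. 102.] [93. 42.] 0.9
top tray 0.9 [381. 205.] ztop 0.081 [ 577. -130.] [200. 288.] 1.8
top done_tray 0.89 [288. 275.] ztop 0.016 [418. 140.] [131. 173.] 0.4
scene blue1 0.87 [199. 220.] ztop 0.021 [ 434. -317.] [101.  45.] 9.7
scene blue1 0.82 [237. 231.] ztop 0.021 [ 431. -193.] [51. 98.] 71.0
scene blue1 0.81 [300. 234.] ztop 0.022 [419. -24.] [100.  42.] 13.3
scene blue1 0.73 [289. 348.] ztop 0.042 [773.  37.] [190.  92.] 87.7
scene grey1 0.56 [340. 236.] ztop 0.024 [439. 102.] [143.  44.] 1.0
scene grey1 0.51 [369. 240.] ztop 0.024 [443. 178.] [148.  44.] 1.2
scene tray 0.89 [239. 272.] ztop 0.084 [ 611. -132.] [135. 291.] 1.2
scene done_tray 0.69 [448. 239.] ztop 0.085 [402. 389.] [24. 17.] 5.5
scene done_tray 0.64 [355. 234.] ztop 0.018 [391. 137.] [ 79. 171.] 1.6
t 13.05 pos [ 0.42   -0.0973  0.154 ] gap 0.0544 F [0.1 0.1 0.3] q6 1.15 yaw -88.9 tilt [-0.  0.]
[ 0.014   0.0707 -0.068 ] [-0.     -0.      0.0659] rows>= 1.1
[ 0.014   0.0707 -0.268 ] [-0.     -0.      0.0659] rows>= 2.2
```

Blue3 has been knocked aside and now lies at (421,-22). I'll pick it there.

>>> servo_tool:
  plan:
    - [[0,0.07,0,0,0,0.04],[0.002,0.151,-0.05,0,0,0.067],[0.002,0.151,-0.13,0,0,0.067],[0.002,0.151,-0.2,0,0,0.067],[0.002,0.151,-0.25,0,0,0.067],[0.002,0.151,-0.264,0,0,0.067],[0.002,0.151,-0.264,0,0,0.067]]
  fingers: 1

```text
clock: 13.92
ee_pos: [0.4211, -0.0224, 0.0222]
ee_rot: [[0.974, 0.227, -0.0], [0.227, -0.974, 0.0], [-0.0, -0.0, -1.0]]
force: [-0.4, -0.3, 0.5]
finger_gap: 0.0852
grip_force: 0.0
```

>>> servo_tool:
  plan:
    - [[0,0,0,0,0,0],[0,0,0,0,0,0],[0,0,0,0,0,0],[0,0,0,0,0,0],[0,0,0,0,0,0],[0,0,0.05,0,0,0],[0,0,0.12,0,0,0],[0,0,0.2,0,0,0],[0,0,0.3,0,0,0],[0,0,0.3,0,0,0]]
  fingers: -1

```text
clock: 15.18
ee_pos: [0.4235, -0.0231, 0.1767]
ee_rot: [[0.974, 0.227, 0.009], [0.227, -0.974, -0.002], [0.008, 0.004, -1.0]]
force: [-0.3, -0.2, -1.0]
finger_gap: 0.0423
grip_force: 61.5
```

```bash
python3 go.py .611 -.047 .17 91 .611 -.047 .073 91
```

```text
t 15.18 pos [ 0.4235 -0.0231  0.1767] gap 0.0423 F [-0.3 -0.2 -1. ] q6 1.11 yaw -76.9 tilt [ 0.009 -0.002]
[ 0.375  -0.0478 -0.0133] [ 0.001   0.0028 -0.0673] rows>= 3.0
[ 0.375  -0.0478 -0.2073] [ 0.001   0.0028 -0.0673] rows>= 3.4
```

>>> servo_tool:
  plan:
    - [[0.09,-0.01,0,0,0,-0.02],[0.18,-0.02,0,0,0,-0.04],[0.27,-0.035,0,0,0,-0.067],[0.34,-0.045,0,0,0,-0.067],[0.38,-0.049,0,0,0,-0.067],[0.38,-0.049,-0.05,0,0,-0.067],[0.38,-0.049,-0.12,0,0,-0.067],[0.38,-0.049,-0.17,0,0,-0.067],[0.38,-0.049,-0.19,0,0,-0.067],[0.38,-0.049,-0.195,0,0,-0.067],[0.38,-0.049,-0.195,0,0,-0.067]]

```text
clock: 16.55
ee_pos: [0.6114, -0.0471, 0.0752]
ee_rot: [[1.0, 0.018, 0.001], [0.018, -1.0, -0.0], [0.001, 0.0, -1.0]]
force: [-0.2, 0.4, -1.2]
finger_gap: 0.0423
grip_force: 61.5
```

>>> servo_tool:
  plan:
    - [[0,0,0,0,0,0],[0,0,0,0,0,0],[0,0,0,0,0,0],[0,0,0.05,0,0,0],[0,0,0.12,0,0,0],[0,0,0.2,0,0,0],[0,0,0.2,0,0,0]]
  fingers: 0.28

```text
clock: 17.42
ee_pos: [0.6136, -0.0475, 0.1798]
ee_rot: [[1.0, 0.018, 0.009], [0.018, -1.0, -0.002], [0.009, 0.002, -1.0]]
force: [-0.3, -1.0, -0.1]
finger_gap: 0.0546
grip_force: 0.0
```

```bash
python3 go.py .430 -.192 .12 70.5; python3 look.py blue1|grep blue1
```

```text
t 17.43 pos [ 0.6136 -0.0475  0.1798] gap 0.0546 F [-0.3 -1.  -0.1] q6 1.35 yaw -88.9 tilt [ 0.009 -0.002]
[-0.3672 -0.2889 -0.1195] [ 0.0011  0.0027 -0.1142] rows>= 3.9
top blue1 0.79 [437. 271.] ztop 0.021 [ 431. -315.] [94. 46.] 12.9
top blue1 0.65 [399. 270.] ztop 0.021 [ 430. -193.] [45. 96.] 70.7
scene blue1 0.94 [273. 274.] ztop 0.071 [606. -48.] [45. 99.] 89.1
scene blue1 0.61 [200. 223.] ztop 0.022 [ 431. -317.] [100.  45.] 10.1
scene blue1 0.5 [228. 236.] ztop 0.022 [ 531. -171.] [214.  69.] 16.8
```

>>> servo_tool:
  plan:
    - [[-0.08,-0.06,0,0,0,-0.03],[-0.17,-0.13,0,0,0,-0.06],[-0.26,-0.21,0,0,0,-0.09],[-0.34,-0.27,0,0,0,-0.113],[-0.362,-0.291,-0.04,0,0,-0.113],[-0.362,-0.291,-0.12,0,0,-0.113],[-0.362,-0.291,-0.2,0,0,-0.113],[-0.362,-0.291,-0.27,0,0,-0.113],[-0.362,-0.291,-0.3,0,0,-0.113],[-0.362,-0.291,-0.305,0,0,-0.113],[-0.362,-0.291,-0.305,0,0,-0.113]]
  fingers: 1

```text
clock: 19.0
ee_pos: [0.4307, -0.1929, 0.0228]
ee_rot: [[0.944, -0.33, 0.001], [-0.33, -0.944, -0.001], [0.001, 0.0, -1.0]]
force: [0.5, -0.5, 1.0]
finger_gap: 0.0853
grip_force: 0.0
```

>>> servo_tool:
  plan:
    - [[0,0,0,0,0,0],[0,0,0,0,0,0],[0,0,0,0,0,0],[0,0,0,0,0,0],[0,0,0,0,0,0],[0,0,0.05,0,0,0],[0,0,0.12,0,0,0],[0,0,0.2,0,0,0],[0,0,0.3,0,0,0],[0,0,0.3,0,0,0]]
  fingers: -1

```text
clock: 20.25
ee_pos: [0.4322, -0.194, 0.1768]
ee_rot: [[0.944, -0.33, 0.008], [-0.33, -0.944, -0.005], [0.009, 0.002, -1.0]]
force: [0.2, 0.4, -0.7]
finger_gap: 0.0422
grip_force: 61.5
```

```bash
python3 go.py .611 -.131 .17 91
```

```text
t 20.25 pos [ 0.4322 -0.194   0.1768] gap 0.0422 F [ 0.2  0.4 -0.7] q6 1.33 yaw -109.3 tilt [ 0.008 -0.005]
[ 0.3576  0.126  -0.0135] [0.0012 0.0027 0.1127] rows>= 3.0
```

>>> servo_tool:
  plan:
    - [[0.09,0.03,0,0,0,0.03],[0.18,0.06,0,0,0,0.06],[0.27,0.09,0,0,0,0.09],[0.34,0.115,0,0,0,0.113],[0.362,0.123,0,0,0,0.113],[0.362,0.123,-0.05,0,0,0.113],[0.362,0.123,-0.12,0,0,0.113],[0.362,0.123,-0.17,0,0,0.113],[0.362,0.123,-0.19,0,0,0.113],[0.362,0.123,-0.195,0,0,0.113],[0.362,0.123,-0.195,0,0,0.113]]

```text
clock: 21.62
ee_pos: [0.6114, -0.1314, 0.0755]
ee_rot: [[1.0, 0.018, 0.001], [0.018, -1.0, -0.001], [0.001, 0.001, -1.0]]
force: [0.7, -0.2, -2.1]
finger_gap: 0.0423
grip_force: 61.4
```

>>> servo_tool:
  plan:
    - [[0,0,0,0,0,0],[0,0,0,0,0,0],[0,0,0,0,0,0],[0,0,0.05,0,0,0],[0,0,0.12,0,0,0],[0,0,0.2,0,0,0],[0,0,0.2,0,0,0]]
  fingers: 0.28

```text
clock: 22.5
ee_pos: [0.6135, -0.1319, 0.1798]
ee_rot: [[1.0, 0.018, 0.008], [0.018, -1.0, -0.003], [0.008, 0.003, -1.0]]
force: [1.4, 0.7, 0.1]
finger_gap: 0.0545
grip_force: 0.0
```

```bash
python3 go.py .432 -.316 .12 101; python3 look.py blue1 tray|egrep 'blue1|tray'
```

```text
t 22.5 pos [ 0.6135 -0.1319  0.1798] gap 0.0545 F [1.4 0.7 0.1] q6 1.22 yaw -88.9 tilt [ 0.008 -0.003]
[-0.3631 -0.3683 -0.1196] [0.0007 0.0028 0.0552] rows>= 4.2
top blue1 0.88 [349. 206.] ztop 0.071 [571. -46.] [170.  42.] 0.2
top blue1 0.58 [440. 272.] ztop 0.021 [ 432. -316.] [94. 47.] 11.0
top tray 0.77 [392. 203.] ztop 0.087 [ 574. -131.] [206. 288.] 1.5
top tray 0.46 [199. 275.] ztop 0.086 [400. 390.] [27. 25.] 48.9
scene blue1 0.85 [273. 272.] ztop 0.071 [608. -48.] [92. 44.] 0.0
scene blue1 0.76 [240. 272.] ztop 0.071 [ 617. -131.] [ 46. 112.] 89.4
scene blue1 0.65 [198. 224.] ztop 0.023 [ 513. -283.] [282.  48.] 30.2
```

>>> servo_tool:
  plan:
    - [[-0.07,-0.07,0,0,0,0.02],[-0.14,-0.15,0,0,0,0.04],[-0.22,-0.23,0,0,0,0.056],[-0.3,-0.31,0,0,0,0.056],[-0.358,-0.37,-0.03,0,0,0.056],[-0.358,-0.37,-0.1,0,0,0.056],[-0.358,-0.37,-0.18,0,0,0.056],[-0.358,-0.37,-0.26,0,0,0.056],[-0.358,-0.37,-0.3,0,0,0.056],[-0.358,-0.37,-0.305,0,0,0.056],[-0.358,-0.37,-0.305,0,0,0.056]]
  fingers: 1

```text
clock: 24.18
ee_pos: [0.4321, -0.3162, 0.0222]
ee_rot: [[0.981, 0.193, 0.0], [0.193, -0.981, -0.0], [0.0, 0.0, -1.0]]
force: [-0.1, -0.9, -0.2]
finger_gap: 0.0853
grip_force: 0.0
```

>>> servo_tool:
  plan:
    - [[0,0,0,0,0,0],[0,0,0,0,0,0],[0,0,0,0,0,0],[0,0,0,0,0,0],[0,0,0,0,0,0],[0,0,0.05,0,0,0],[0,0,0.12,0,0,0],[0,0,0.2,0,0,0],[0,0,0.3,0,0,0],[0,0,0.3,0,0,0]]
  fingers: -1

```text
clock: 25.42
ee_pos: [0.4339, -0.3179, 0.177]
ee_rot: [[0.981, 0.193, 0.007], [0.193, -0.981, -0.006], [0.005, 0.008, -1.0]]
force: [-0.8, -0.5, -1.8]
finger_gap: 0.0421
grip_force: 61.4
```

```bash
python3 go.py .613 -.216 .17 91
```

```text
t 25.43 pos [ 0.4339 -0.3179  0.177 ] gap 0.0421 F [-0.8 -0.5 -1.8] q6 0.61 yaw -78.9 tilt [ 0.007 -0.006]
[ 0.3581  0.2038 -0.014 ] [ 0.0022  0.0019 -0.0563] rows>= 3.3
```

>>> servo_tool:
  plan:
    - [[0.09,0.05,0,0,0,-0.02],[0.18,0.1,0,0,0,-0.04],[0.27,0.15,0,0,0,-0.056],[0.34,0.19,0,0,0,-0.056],[0.362,0.2,0,0,0,-0.056],[0.362,0.2,-0.05,0,0,-0.056],[0.362,0.2,-0.12,0,0,-0.056],[0.362,0.2,-0.17,0,0,-0.056],[0.362,0.2,-0.19,0,0,-0.056],[0.362,0.2,-0.195,0,0,-0.056],[0.362,0.2,-0.195,0,0,-0.056]]

```text
clock: 26.8
ee_pos: [0.6134, -0.2165, 0.0755]
ee_rot: [[1.0, 0.018, 0.001], [0.018, -1.0, -0.001], [0.001, 0.001, -1.0]]
force: [-0.4, -0.0, -2.1]
finger_gap: 0.0419
grip_force: 61.4
```

>>> servo_tool:
  plan:
    - [[0,0,0,0,0,0],[0,0,0,0,0,0],[0,0,0,0,0,0],[0,0,0.05,0,0,0],[0,0,0.12,0,0,0],[0,0,0.2,0,0,0],[-0.1,-0.05,0.2,0,0,0],[-0.2,-0.1,0.2,0,0,0],[-0.3,-0.2,0.2,0,0,0],[-0.35,-0.3,0.2,0,0,0],[-0.35,-0.4,0.2,0,0,0],[-0.35,-0.4,0.2,0,0,0]]
  fingers: 0.28

```text
clock: 28.3
ee_pos: [0.4371, -0.419, 0.1749]
ee_rot: [[1.0, 0.014, 0.001], [0.014, -1.0, -0.001], [0.001, 0.001, -1.0]]
force: [0.9, -0.2, 0.5]
finger_gap: 0.0543
grip_force: 0.0
```

```bash
python3 go.py .611 -.305 .17 91; python3 look.py blue1 grey1 tray dial start_top line
python3 - <<'E'
from h import *
p=cam('top'); save(p,'loaded.png',(150,150,470,330),2.4)
# rear wall of the tote and bay mouth: column profile along y at x=.611
m=np.ones((480,640),bool); w=depthpts(p,m)
s=w[(abs(w[:,0]-.611)<.03)&(w[:,1]>-.42)&(w[:,1]<.45)]
b=np.round(s[:,1]/.006).astype(int)
print([(round(k*.006,3),round(float(s[b==k,2].max()),3)) for k in np.unique(b)])
s=w[(abs(w[:,0]-.53)<.008)&(w[:,1]>-.45)&(w[:,1]<.45)]; print('bank y',s[s[:,2]>.09][:,1].min(),s[s[:,2]>.09][:,1].max())
E
```

```text
t 28.3 pos [ 0.4371 -0.419   0.1749] gap 0.0543 F [ 0.9 -0.2  0.5] q6 0.67 yaw -89.2 tilt [ 0.001 -0.001]
[ 0.3478  0.2281 -0.0099] [0.0004 0.0002 0.001 ] rows>= 3.3
top blue1 0.64 [350. 207.] ztop 0.07 [608. -46.] [97. 42.] 0.2
top blue1 0.6 [378. 207.] ztop 0.07 [ 611. -130.] [45. 97.] 89.8
top blue1 0.58 [408. 211.] ztop 0.069 [ 613. -217.] [98. 47.] 2.2
top grey1 0.84 [298. 274.] ztop 0.024 [419. 102.] [94. 42.] 1.2
top grey1 0.69 [274. 276.] ztop 0.024 [418. 180.] [94. 43.] 1.4
top tray 0.92 [387. 206.] ztop 0.084 [ 611. -130.] [131. 288.] 1.7
top dial 0.68 [228. 274.] ztop 0.099 [409. 310.] [40. 41.] 2.2
top dial 0.59 [207. 333.] ztop 0.073 [236. 361.] [29. 28.] 3.6
top start_top 0.59 [200. 274.] ztop 0.087 [401. 392.] [27. 23.] 85.7
top line 0.86 [283. 208.] ztop 0.11 [601. 214.] [181. 324.] 1.7
scene blue1 0.72 [273. 276.] ztop 0.07 [607. -48.] [94. 45.] 0.6
scene blue1 0.63 [237. 269.] ztop 0.071 [ 609. -131.] [94. 44.] 1.1
scene blue1 0.61 [210. 264.] ztop 0.07 [ 618. -218.] [111.  48.] 1.0
scene grey1 0.76 [371. 242.] ztop 0.025 [406. 178.] [70. 43.] 1.4
scene grey1 0.7 [3
[... 4109 characters left out ...]
64(0.312), 0.045), (np.float64(0.318), 0.052), (np.float64(0.324), 0.05), (np.float64(0.33), 0.115), (np.float64(0.336), 0.116), (np.float64(0.342), 0.121), (np.float64(0.348), 0.112), (np.float64(0.354), 0.109), (np.float64(0.36), 0.11), (np.float64(0.366), 0.108), (np.float64(0.372), 0.11), (np.float64(0.378), 0.101), (np.float64(0.384), 0.005), (np.float64(0.39), 0.006), (np.float64(0.396), 0.009), (np.float64(0.402), 0.007), (np.float64(0.408), 0.012), (np.float64(0.414), 0.01), (np.float64(0.42), 0.008), (np.float64(0.426), 0.012), (np.float64(0.432), 0.011), (np.float64(0.438), 0.006), (np.float64(0.444), 0.049), (np.float64(0.45), 0.053)]
bank y 0.04955631342355039 0.34239832950575627
```

View pics/loaded.png

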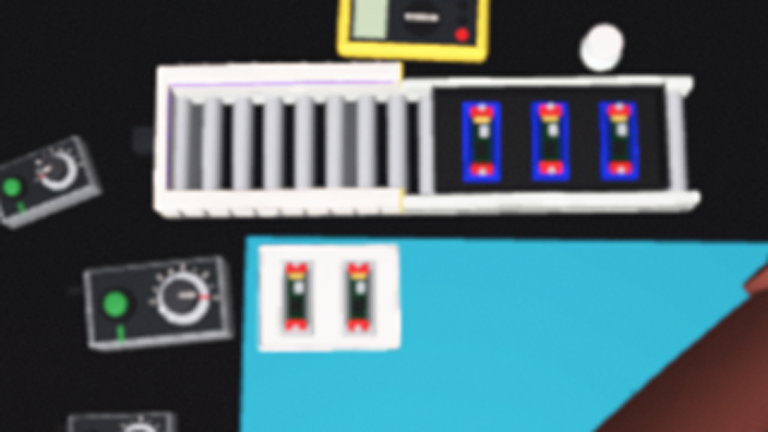

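The tote holds the three blues at (481,141), (550,140) and (619,140) in the crop. The white tray holds both greys at (296,297) and (358,297), and all five lie flat. Next I'll push the tote.

>>> servo_tool:
  plan:
    - [[0.09,0.0,0,0,0,0],[0.18,0.05,0,0,0,0],[0.27,0.1,0,0,0,0],[0.356,0.16,0,0,0,0],[0.356,0.192,0,0,0,0],[0.356,0.192,-0.06,0,0,0],[0.356,0.192,-0.12,0,0,0],[0.356,0.192,-0.17,0,0,0],[0.356,0.192,-0.189,0,0,0],[0.356,0.192,-0.189,0,0,0]]
  fingers: -1

```text
clock: 30.3
ee_pos: [0.6152, -0.3201, 0.0796]
ee_rot: [[1.0, 0.018, -0.001], [0.018, -1.0, 0.001], [-0.001, -0.001, -1.0]]
force: [0.4, 0.6, -0.6]
finger_gap: 0.0001
grip_force: 0.0
```

>>> servo_tool:
  plan:
    - [[0,0.012,0,0,0,0],[0,0.025,0,0,0,0],[0,0.038,0,0,0,0],[0,0.05,0,0,0,0],[-0.001,0.062,0,0,0,0],[-0.002,0.075,0,0,0,0],[-0.002,0.088,0,0,0,0],[-0.003,0.1,0,0,0,0],[-0.003,0.115,0,0,0,0],[-0.003,0.13,0,0,0,0],[-0.003,0.145,0,0,0,0],[-0.003,0.16,0,0,0,0]]

```text
clock: 31.8
ee_pos: [0.6143, -0.2394, 0.0799]
ee_rot: [[1.0, 0.018, -0.0], [0.018, -1.0, 0.0], [-0.0, -0.0, -1.0]]
force: [-0.9, -1.1, 0.1]
finger_gap: 0.0002
grip_force: 0.7
```

```bash
python3 go.py .61 -.01 .08 91; python3 look.py tray blue1
python3 - <<'E'
from h import *
p=cam('scene'); save(p,'push1.png',(120,180,470,360),2.2)
E
```

```text
t 31.8 pos [ 0.6143 -0.2394  0.0799] gap 0.0002 F [-0.9 -1.1  0.1] q6 1.07 yaw -88.9 tilt [-0.  0.]
[-8.500e-03  4.589e-01  2.000e-04] [-0.     -0.0002 -0.0003] rows>= 3.7
top tray 0.63 [353. 204.] ztop 0.083 [578. -74.] [197. 267.] 0.7
top blue1 0.96 [334. 208.] ztop 0.07 [607.  -2.] [97. 41.] 0.4
top blue1 0.91 [390. 207.] ztop 0.071 [ 591. -161.] [ 38. 132.] 80.2
top blue1 0.87 [362. 206.] ztop 0.07 [609. -84.] [42. 96.] 89.8
scene tray 0.84 [264. 277.] ztop 0.085 [610. -83.] [137. 292.] 2.3
scene blue1 0.96 [292. 279.] ztop 0.071 [613.   1.] [113.  45.] 0.7
scene blue1 0.94 [227. 267.] ztop 0.071 [ 619. -167.] [116.  50.] 5.2
scene blue1 0.66 [422. 240.] ztop 0.098 [412. 311.] [38. 40.] 50.7
scene blue1 0.55 [255. 276.] ztop 0.07 [614. -84.] [ 46. 106.] 88.3
```

View pics/push1.png

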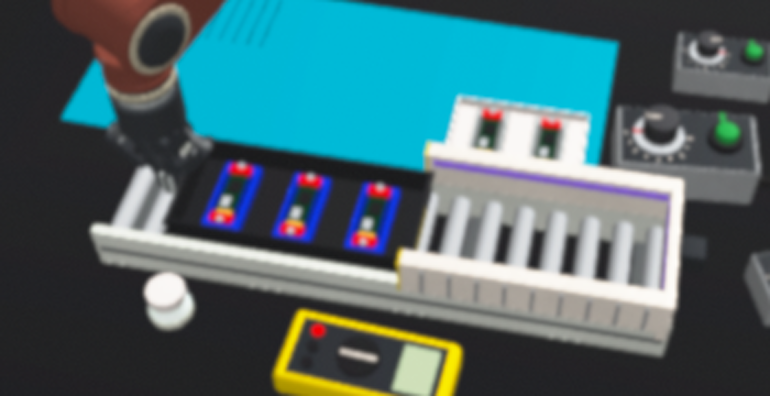

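The push works: the wrist pushes the rear wall at (180,185), and the blues stay flat at (233,195), (303,205) and (372,217). The tote is 156 mm ahead of the TCP.

>>> servo_tool:
  plan:
    - [[0,0.016,0,0,0,0],[-0.001,0.036,0,0,0,0],[-0.001,0.058,0,0,0,0],[-0.002,0.08,0,0,0,0],[-0.002,0.102,0,0,0,0],[-0.003,0.124,0,0,0,0],[-0.003,0.146,0,0,0,0],[-0.004,0.168,0,0,0,0],[-0.004,0.19,0,0,0,0],[-0.005,0.212,0,0,0,0],[-0.005,0.234,0,0,0,0],[-0.006,0.256,0,0,0,0]]

```text
clock: 33.65
ee_pos: [0.6114, -0.1113, 0.08]
ee_rot: [[1.0, 0.018, 0.0], [0.018, -1.0, -0.0], [0.0, 0.0, -1.0]]
force: [-0.4, -1.2, -0.2]
finger_gap: 0.0003
grip_force: 0.7
```

>>> servo_tool:
  plan:
    - [[0,0.022,0,0,0,0],[-0.001,0.044,0,0,0,0],[-0.001,0.066,0,0,0,0],[-0.002,0.088,0,0,0,0],[-0.002,0.11,0,0,0,0],[-0.003,0.132,0,0,0,0],[-0.003,0.154,0,0,0,0],[-0.004,0.174,0,0,0,0],[-0.004,0.192,0,0,0,0],[-0.005,0.21,0,0,0,0],[-0.005,0.226,0,0,0,0],[-0.006,0.24,0,0,0,0]]

```text
clock: 35.15
ee_pos: [0.6086, 0.0085, 0.08]
ee_rot: [[1.0, 0.018, 0.0], [0.018, -1.0, 0.0], [0.0, -0.0, -1.0]]
force: [0.6, -1.0, -0.9]
finger_gap: 0.0001
grip_force: 0.6
```

>>> servo_tool:
  plan:
    - [[0,0.01,0,0,0,0],[-0.001,0.018,0,0,0,0],[-0.001,0.026,0,0,0,0],[-0.001,0.032,0,0,0,0],[-0.001,0.036,0,0,0,0],[-0.001,0.04,0,0,0,0],[-0.001,0.04,0,0,0,0]]

```text
clock: 36.02
ee_pos: [0.6079, 0.0283, 0.08]
ee_rot: [[1.0, 0.018, -0.0], [0.018, -1.0, 0.001], [-0.0, -0.001, -1.0]]
force: [0.3, -0.2, -0.6]
finger_gap: -0.0002
grip_force: 0.0
```

```bash
python3 go.py .605 .033 .08 91; python3 look.py tray blue1
```

```text
t 36.02 pos [0.6079 0.0283 0.08  ] gap -0.0002 F [ 0.3 -0.2 -0.6] q6 1.48 yaw -88.9 tilt [-0.     0.001]
[-0.0058  0.0095  0.0001] [-0.0002 -0.     -0.0003] rows>= 0.1
top tray 0.69 [260. 204.] ztop 0.081 [602. 218.] [128. 217.] 0.9
top blue1 0.84 [243. 208.] ztop 0.07 [599. 266.] [95. 42.] 1.6
top blue1 0.69 [296. 204.] ztop 0.071 [580. 106.] [143.  23.] 8.9
top blue1 0.68 [273. 209.] ztop 0.07 [602. 183.] [44. 96.] 89.5
top blue1 0.49 [219. 279.] ztop 0.083 [403. 350.] [ 55. 126.] 4.6
scene tray 0.72 [371. 284.] ztop 0.085 [604. 182.] [143. 289.] 2.7
scene blue1 0.92 [394. 292.] ztop 0.071 [610. 265.] [116.  43.] 1.1
scene blue1 0.83 [355. 288.] ztop 0.07 [599. 180.] [90. 44.] 0.3
scene blue1 0.72 [328. 281.] ztop 0.071 [601.  96.] [91. 43.] 1.0
```

>>> servo_tool:
  plan:
    - [[0,0.003,0,0,0,0],[0,0.006,0,0,0,0],[0,0.009,0,0,0,0],[0,0.012,0,0,0,0],[0,0.014,0,0,0,0],[0,0.016,0,0,0,0],[0,0.016,0,0,0,0]]

```text
clock: 37.2
ee_pos: [0.608, 0.0362, 0.08]
ee_rot: [[1.0, 0.018, 0.0], [0.018, -1.0, 0.0], [0.0, -0.0, -1.0]]
force: [-0.6, 0.3, -0.3]
finger_gap: -0.0001
grip_force: 0.1
```

```bash
python3 look.py tray
```

```text
top tray 0.75 [259. 203.] ztop 0.082 [603. 203.] [133. 259.] 2.4
scene tray 0.85 [376. 282.] ztop 0.085 [603. 189.] [143. 286.] 1.8
```

>>> servo_tool:
  plan:
    - [[0,0.002,0,0,0,0],[0,0.004,0,0,0,0],[0,0.006,0,0,0,0],[0,0.008,0,0,0,0],[0,0.008,0,0,0,0]]

```text
clock: 38.02
ee_pos: [0.6081, 0.0372, 0.0802]
ee_rot: [[1.0, 0.018, 0.0], [0.018, -1.0, -0.005], [-0.0, 0.005, -1.0]]
force: [-0.5, -10.7, -0.2]
finger_gap: -0.0002
grip_force: 5.3
```

>>> servo_tool:
  plan:
    - [[0,0.002,0,0,0,0],[0,0.004,0,0,0,0],[0,0.004,0,0,0,0]]

```text
clock: 38.4
ee_pos: [0.6081, 0.0374, 0.0803]
ee_rot: [[1.0, 0.018, -0.0], [0.018, -1.0, -0.009], [-0.0, 0.009, -1.0]]
force: [-1.0, -17.1, 0.5]
finger_gap: 0.0003
grip_force: 8.3
```

The tote is home against the stop: 17 N at TCP y = 0.037, which matches the 0.033–0.036 expected. I'll back off and go to the dial.

>>> servo_tool:
  plan:
    - [[0,-0.02,0,0,0,0],[0,-0.06,0,0,0,0],[0,-0.1,0,0,0,0],[0,-0.1,0.06,0,0,0],[0,-0.1,0.16,0,0,0],[0,-0.1,0.25,0,0,0],[-0.08,0,0.25,0,0,0],[-0.16,0.1,0.25,0,0,0],[-0.24,0.2,0.25,0,0,0],[-0.32,0.3,0.25,0,0,0],[-0.37,0.4,0.25,0,0,0],[-0.397,0.48,0.25,0,0,0]]

```text
clock: 39.9
ee_pos: [0.4082, 0.2832, 0.2053]
ee_rot: [[1.0, 0.019, 0.001], [0.019, -1.0, 0.001], [0.001, -0.001, -1.0]]
force: [0.9, 0.7, 0.3]
finger_gap: -0.0
grip_force: 0.0
```

>>> servo_tool:
  plan:
    - [[0,0.056,0,0,0,0],[0,0.056,0,0,0,0],[0,0.056,0,0,0,0],[0,0.056,0,0,0,0]]
  fingers: 1

```text
clock: 40.4
ee_pos: [0.4098, 0.3089, 0.2049]
ee_rot: [[1.0, 0.017, -0.0], [0.017, -1.0, -0.0], [-0.0, 0.0, -1.0]]
force: [0.1, 0.4, -0.2]
finger_gap: 0.0725
grip_force: 0.0
```

```bash
python3 go.py .4095 .310 .092 91; python3 look.py tray|grep scene
```

```text
t 40.4 pos [0.4098 0.3089 0.2049] gap 0.0725 F [ 0.1  0.4 -0.2] q6 2.05 yaw -89.0 tilt [-0. -0.]
[-0.0006  0.0021 -0.2258] [ 0.0001 -0.      0.0002] rows>= 1.8
scene tray 0.75 [370. 273.] ztop 0.085 [602. 189.] [137. 285.] 1.8
```

>>> servo_tool:
  plan:
    - [[0,0.001,-0.06,0,0,0],[0,0.001,-0.12,0,0,0],[0,0.001,-0.18,0,0,0],[0,0.001,-0.21,0,0,0],[0,0.001,-0.226,0,0,0],[0,0.001,-0.226,0,0,0]]
  fingers: 1

```text
clock: 41.35
ee_pos: [0.4097, 0.3106, 0.0923]
ee_rot: [[1.0, 0.018, 0.0], [0.018, -1.0, 0.0], [0.0, -0.0, -1.0]]
force: [0.7, 0.1, 0.0]
finger_gap: 0.0854
grip_force: 0.0
```

>>> servo_tool:
  plan:
    - [[0,0,0,0,0,0],[0,0,0,0,0,0],[0,0,0,0,0,0],[0,0,0,0,0,0],[0,0,0,0,0,0]]
  fingers: -1
  force: 50

```text
clock: 41.98
ee_pos: [0.41, 0.3117, 0.0934]
ee_rot: [[1.0, 0.018, 0.001], [0.018, -1.0, 0.003], [0.002, -0.003, -1.0]]
force: [-2.8, 4.9, 6.8]
finger_gap: 0.0403
grip_force: 50.8
```

>>> servo_tool:
  plan:
    - [[0,0,0,0,0,0.04],[0,0,0,0,0,0.08],[0,0,0,0,0,0.12],[0,0,0,0,0,0.16],[0,0,0,0,0,0.2],[0,0,0,0,0,0.24],[0,0,0,0,0,0.28],[0,0,0,0,0,0.32],[0,0,0,0,0,0.35],[0,0,0,0,0,0.382],[0,0,0,0,0,0.382]]

```text
clock: 43.35
ee_pos: [0.4098, 0.312, 0.0934]
ee_rot: [[0.345, 0.939, 0.001], [0.939, -0.345, 0.004], [0.004, -0.0, -1.0]]
force: [-3.2, 5.5, 6.8]
finger_gap: 0.0403
grip_force: 51.1
```

>>> servo_tool:
  plan:
    - [[0,0,0,0,0,0.04],[0,0,0,0,0,0.08],[0,0,0,0,0,0.12],[0,0,0,0,0,0.16],[0,0,0,0,0,0.2],[0,0,0,0,0,0.24],[0,0,0,0,0,0.28],[0,0,0,0,0,0.32],[0,0,0,0,0,0.35],[0,0,0,0,0,0.382],[0,0,0,0,0,0.382]]

```text
clock: 44.72
ee_pos: [0.4094, 0.3118, 0.0934]
ee_rot: [[-0.75, 0.661, -0.0], [0.661, 0.75, 0.003], [0.002, 0.002, -1.0]]
force: [-3.9, 4.9, 8.2]
finger_gap: 0.0406
grip_force: 51.2
```

>>> servo_tool:
  plan:
    - [[0,0,0,0,0,0],[0,0,0,0,0,0],[0,0,0,0,0,0],[0,0,0,0,0,0],[0,0,0.06,0,0,0],[0,0,0.14,0,0,0],[0,0,0.22,0,0,0],[0,-0.1,0.22,0,0,0],[0,-0.2,0.22,0,0,0],[0,-0.3,0.22,0,0,0],[0,-0.4,0.22,0,0,0],[0,-0.4,0.22,0,0,0]]
  fingers: 1

```text
clock: 46.22
ee_pos: [0.4095, 0.1079, 0.202]
ee_rot: [[-0.746, 0.666, 0.001], [0.666, 0.746, -0.001], [-0.001, -0.0, -1.0]]
force: [1.0, 0.6, -0.7]
finger_gap: 0.0852
grip_force: 0.0
```

```bash
python3 go.py .4 .39 .15 91; python3 look.py start_top tray
python3 - <<'E'
from h import *
p=cam('top'); q=cam('scene')
a=cv2.resize(p['frame'][235:315,180:265],None,fx=4.5,fy=4.5,interpolation=cv2.INTER_CUBIC); b=cv2.resize(q['frame'][210:290,385:470],None,fx=4.5,fy=4.5,interpolation=cv2.INTER_CUBIC)
cv2.imwrite('pics/dial1.png',np.hstack([a,b])[:,:,::-1])
E
```

```text
t 46.23 pos [0.4095 0.1079 0.202 ] gap 0.0852 F [ 1.   0.6 -0.7] q6 -0.76 yaw 48.3 tilt [ 0.001 -0.001]
[-0.019   0.5641 -0.104 ] [1.000e-04 2.000e-04 2.374e-01] rows>= 4.6
top start_top 0.58 [398. 168.] ztop 0.051 [ 742. -201.] [43. 37.] 20.3
top tray 0.76 [263. 202.] ztop 0.083 [603. 191.] [133. 284.] 2.0
scene start_top 0.65 [448. 236.] ztop 0.085 [402. 389.] [24. 28.] 66.0
scene start_top 0.48 [465. 205.] ztop 0.064 [235. 419.] [20. 17.] 29.7
scene tray 0.95 [369. 274.] ztop 0.084 [602. 189.] [133. 285.] 1.5
```

View pics/dial1.png

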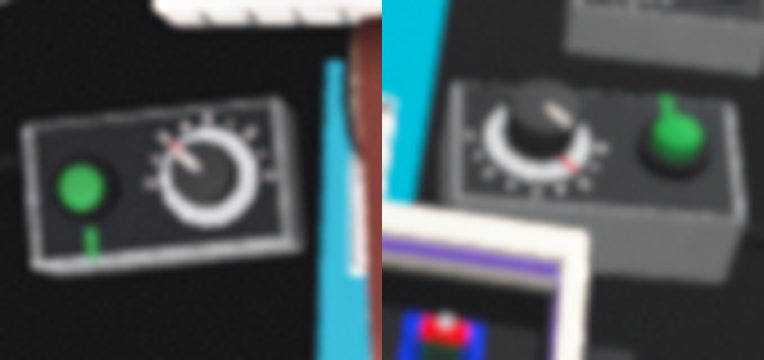

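The red pointer at (174,147) lies on the long second tick, about 48° clockwise from the box's +y, so the dial is at 2. The scene view agrees. Next is the button.

>>> servo_tool:
  plan:
    - [[0,0.1,0,0,0,0],[0,0.2,0,0,0,0],[0,0.3,0,0,0,0],[-0.01,0.4,0,0,0,0],[-0.017,0.5,0,0,0,0],[-0.017,0.561,0,0,0,0],[-0.017,0.561,-0.05,0,0,0],[-0.017,0.561,-0.11,0,0,0],[-0.017,0.561,-0.154,0,0,0],[-0.017,0.561,-0.154,0,0,0]]
  fingers: -1

```text
clock: 47.88
ee_pos: [0.3992, 0.3905, 0.1225]
ee_rot: [[-0.751, 0.661, -0.004], [0.661, 0.751, -0.003], [0.001, -0.005, -1.0]]
force: [-0.6, -0.1, 0.2]
finger_gap: -0.0
grip_force: 0.0
```

>>> servo_tool:
  plan:
    - [[0,0,-0.02,0,0,0],[0,0,-0.036,0,0,0],[0,0,-0.044,0,0,0],[0,0,-0.05,0,0,0],[0,0,-0.054,0,0,0],[0,0,-0.054,0,0,0],[0,0,-0.054,0,0,0]]

```text
clock: 48.75
ee_pos: [0.401, 0.391, 0.0984]
ee_rot: [[-0.75, 0.662, 0.0], [0.662, 0.75, 0.0], [-0.0, 0.0, -1.0]]
force: [-0.9, -1.6, 2.1]
finger_gap: -0.0003
grip_force: 1.3
```

>>> servo_tool:
  plan:
    - [[0,0,-0.004,0,0,0],[0,0,-0.008,0,0,0],[0,0,-0.01,0,0,0],[0,0,-0.01,0,0,0]]

```text
clock: 49.25
ee_pos: [0.4012, 0.3912, 0.0946]
ee_rot: [[-0.75, 0.662, 0.0], [0.662, 0.75, -0.0], [-0.0, 0.0, -1.0]]
force: [-3.7, -4.3, 10.8]
finger_gap: 0.0004
grip_force: 5.7
```

>>> servo_tool:
  plan:
    - [[0,0,0,0,0,0],[0,0,0,0,0,0],[0,0,0.02,0,0,0],[0,0,0.08,0,0,0],[0,0,0.16,0,0,0],[0,0,0.24,0,0,0],[0,-0.1,0.26,0,0,0],[0,-0.2,0.26,0,0,0],[0,-0.3,0.26,0,0,0],[0,-0.4,0.26,0,0,0],[0,-0.48,0.26,0,0,0],[0,-0.48,0.26,0,0,0]]

```text
clock: 50.75
ee_pos: [0.401, 0.1491, 0.2226]
ee_rot: [[-0.747, 0.665, 0.001], [0.665, 0.747, -0.0], [-0.001, 0.0, -1.0]]
force: [0.9, -0.2, 0.3]
finger_gap: -0.0004
grip_force: 0.0
```

```bash
python3 go.py; python3 look.py start_top tray blue1 grey1
python3 - <<'E'
from h import *
p=cam('top'); q=cam('scene')
a=cv2.resize(p['frame'][190:315,180:380],(800//2*1,250)); b=cv2.resize(q['frame'][205:330,280:480],(400,250))
cv2.imwrite('pics/final.png',np.hstack([a,b])[:,:,::-1])
E
```

```text
t 50.75 pos [0.401  0.1491 0.2226] gap -0.0004 F [ 0.9 -0.2  0.3] q6 -0.66 yaw 48.3 tilt [ 0.001 -0.   ]
top start_top 0.71 [263. 202.] ztop 0.082 [604. 191.] [136. 285.] 3.2
top start_top 0.41 [200. 274.] ztop 0.086 [402. 390.] [21. 24.] 0.8
top tray 0.62 [263. 203.] ztop 0.082 [600. 191.] [136. 282.] 1.5
top blue1 0.83 [270. 208.] ztop 0.07 [602. 192.] [44. 96.] 89.0
top blue1 0.79 [297. 212.] ztop 0.071 [603. 107.] [96. 41.] 1.3
top blue1 0.56 [242. 208.] ztop 0.07 [599. 274.] [95. 42.] 0.7
top grey1 0.79 [302. 275.] ztop 0.025 [403.  93.] [126.  24.] 1.0
top grey1 0.66 [274. 287.] ztop 0.027 [382. 178.] [21. 42.] 1.0
top grey1 0.51 [270. 208.] ztop 0.07 [602. 192.] [44. 95.] 89.0
scene start_top 0.6 [447. 240.] ztop 0.086 [402. 390.] [25. 30.] 44.9
scene start_top 0.42 [462. 201.] ztop 0.065 [234. 418.] [19. 12.] 1.6
scene start_top 0.39 [507. 298.] ztop 0.064 [547. 532.] [19. 21.] 79.5
scene tray 0.65 [371. 278.] ztop 0.085 [604. 189.] [145. 285.] 1.1
scene blue1 0.95 [360. 292.] ztop 0.071 [597. 189.] [88. 44.] 0.9
scene blue1 0.88 [330. 282.] ztop 0.07 [600. 104.] [93. 44.] 1.1
scene blue1 0.84 [399. 294.] ztop 0.071 [611. 273.] [120.  43.] 0.3
scene grey1 0.87 [340. 235.] ztop 0.024 [405. 100.] [74. 44.] 0.5
scene grey1 0.63 [370. 240.] ztop 0.024 [405. 177.] [44. 71.] 89.9
```

View pics/final.png

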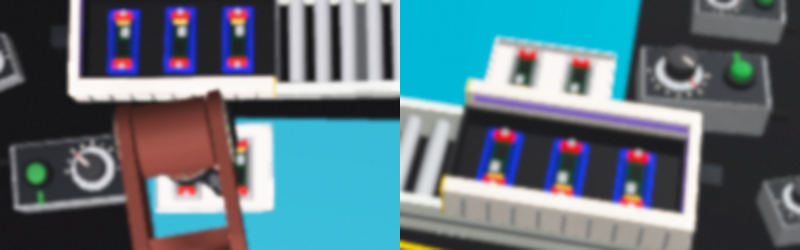

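The picture shows the tote home with three flat blues at (125,40), (180,40) and (237,40), and both greys in the white tray. The dial is at 2 (pointer at (78,155)), the button is up, and the arm touches nothing.

```bash
python3 -c "
from rig import robot
print(robot.job_done())"
```

```text
the job is handed in; nothing more can be done
None
```

The job is handed in: both greys are in the white tray, the three blues are in the tote, the tote is home against the stop, the dial is at 2, and the start button was pressed (10.8 N on the tool) and is up again; the hand-in gave no verdict.

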